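# Clear the proofing press and pull a proof

### The arm

A 7-joint arm with a two-finger parallel gripper is mounted at the origin on the work surface. World frame = base frame: x ahead of the robot, y to its left, z up, the work surface at z = 0. Lengths are in m, angles in rad, forces in N, time in s.
With the tool pointing down it reaches from about 0.4 to 0.9 m from the base axis. Payload 5.5 kg.
Tool frame: the origin (TCP) lies midway between the tips of the shut fingers; the grasp point (between the pads) lies 19 mm behind it (manip.grip_depth is the distance from the TCP to the grasp point, in m); z points along the fingers, y is the line along which they close (so a half turn about z gives the same grasp; the last joint's range is limited). The gripper opens to 92 mm and grips with 3 to 60 N. Pads are 19 mm wide; open, the fingers measure 130 mm over their backs; the gripper's body (75 mm by 190 mm) begins 47 mm behind the grasp point.
Start: joints at [1.394, 0.501, -0.427, 1.55, 0.221, 1.138, -0.21], TCP at [0.277, -0.588, 0.227] pointing down, gripper open.
Joint ranges: [-2.88, 2.88], [-0.31, 2.03], [-1.54, 1.56], [0.2, 2.42], [-1.41, 4.55], [0.19, 2.02], [-2.57, 2.57]. Speed limits (rad/s): [2.57, 2.57, 3.14, 3.14, 3.14, 3.14, 3.14].

### API

Orientations are given as a unit quaternion [x, y, z, w].
In Python, from bench import manip, effector, viewer gives the robot as it stands. Calls block until the motion is done:
- manip.move_pose(position, orientation): joint-space move of the TCP to a pose.
- manip.servo_line(position, ori=None, vel=0.15): straight line of the TCP; ori=None keeps the orientation; vel is the mean speed in m/s.
- manip.movej(angles): joint-space move.
- effector.open_jaws() and effector.close(f_grip=None): open the fingers fully, or close them until they stop; f_grip is the grip in N (None keeps the last).
- manip.sleep(seconds).
- manip.solve_ik(position, orientation): joint angles nearest the present ones, or None.
- viewer.get_image(name): name is "side" or "top" or "wrist"; returns the picture (480x640x3 uint8, red, green, blue); there is no depth.
- viewer.get_calibration(name): a dict with "vfov" (degrees; the focal length in pixels is half the picture's height over the tangent of half this angle, whatever the lens; pixels are square), "cx", "cy" (the principal point, pixels), "eye" and "attitude" of the camera in the world. Camera axes: x right, y down, z forward; pixel columns grow to the right and rows downward; lengths in m; the calibration is good to about 2 mm. The wrist camera is an equidistant fisheye: a pixel r from the principal point sees the ray r / f radians off the axis. A picture is of the moment at which its call begins: read the wrist's pose just before it. get_calibration takes no time and is no camera call; for the wrist camera it gives the pose at the moment of the call.
A pose or a line that the arm cannot do raises manip.PlanningError and nothing moves.
- manip.hand_in(): hands the job in; it is judged then, once.
Readings, each from a call of its own:
- manip.current_clock(): time.
- manip.current_q(): joint angles.
- manip.current_joint_velocities(): joint speeds.
- manip.current_tau(): joint torques, N m.
- manip.current_tool_pos(): TCP position.
- manip.current_tcp_rot(): TCP orientation.
- manip.current_force(): force on the tool from outside, world axes, zero at the start.
- manip.current_wrist_torque(): the same for the moment, N m.
- manip.current_finger_gap(): finger opening in m.
- manip.current_gripper_force(): force on a finger pad.
Only numpy, scipy, OpenCV 4.12 (cv2) and the standard library are available. Lean on these libraries where they do the work, as an engineer would, in place of code of your own. Each camera call takes 0.05 s, during which the arm holds its last target. There are 200 camera calls.

### The job

A tall, narrow spoilt block is in the way on the bed of the hand proofing press: put it in the open wooden crate. Then swing the press's hinged cover down gently onto the flat block that stays in its register corner, and press on the round pad of the cover with about 15 N for a second, never hard enough to crush the block. Leave the cover lying closed on the block, keep the flat block in its place, and do not disturb the spare block, jar, bottle or disc.

Things in the scene. Friction and masses are not known exactly. Their poses are not given: they have to be found in the camera images.
- press: hand proofing press, fixed: plywood bed 260 x 270 mm (its x by y), top face 35 mm above the table. Origin on the table under the bed's centre, z up. The hinge line runs along x at y = +130 mm; the -y side is open. Two hinge posts at x = +-105, y = 147 mm reach 63 mm above the table. Two aluminium strips 10 mm high, 1 to 3 mm from the flat block's +x and +y sides, are its register corner.
- press_hinge (a point): middle of the hinge line, 57 mm above the table
- cover_hinge (a joint): angle of the cover in rad: 0 = level, shut on the flat block; 1.57 = upright; grows as it opens, range -0.06 to 1.9. A stiff friction hinge (about 1 N m): the cover stays wherever it is left and needs about 5 N at its free edge to move when upright, 0.5 to 2 N when almost level. It has no latch and no spring.
- cover: plywood cover board, grey felt underneath, two steel straps, about 0.6 kg. Origin on the hinge line, x along the hinge (the press's x), -y towards the free edge, z out of the outer face (up when shut). Board: x +-110 mm, y from -15 to -240 mm, underside at z = 0, outer face at z = 12 mm. No handle: push it by its outer face.
- cover_pad (a point): centre of the top of the round wooden pressing pad (70 mm across, 6 mm high) on the cover's outer face, 110 mm from the hinge line; it lies right above the flat block's middle when the cover is shut
- cover_edge (a point): middle of the cover's free edge, on the outer face, 240 mm from the hinge line
- print_block: flat block 120 x 80 x 22 mm (x, y, z), blue-grey lino on wood with a motif, 0.2 kg, loose, lying in the register corner on the bed. Origin at the centre of its underside, z up. The cover comes to rest on its top face; its top is level with the hinge line. It is rigid: presses of 10 to 20 N on the pad suit it, bumps or presses over 30 N may crush it.
- tall_block: the spoilt block: 130 x 45 x 42 mm (x, y, z), lino on wood, about 0.2 kg, loose, lying on the bed near the open side. Origin at the centre of its underside, z up. While it is there the cover cannot close.
- crate: open wooden crate 220 x 180 x 75 mm (x, y, z), walls and floor 8 mm, fixed on the table. Origin at the centre of its underside, z up.
- crate_in (a point): centre of the crate's inner floor, 8 mm above the table
- spare_block: bystander: unused block 100 x 70 x 22 mm on the table
- ink_jar: bystander: jar 64 mm across, 70 mm high, standing between press and crate
- cleaner: bystander: bottle 60 mm across, 170 mm high, standing at the far side
- stone_disc: bystander: dark disc 90 mm across, 16 mm high
Mind the look-alikes: they are no part of the job. Leave any green or red look-alike of the print_block alone.

How it is judged:
On the way, in this order (a step that is already met when the one before it is completed fails the run):
1. the tall block lies in the crate, let go (x of tall_block in the frame of crate_in between -0.11 and 0.11 m and y of tall_block in the frame of crate_in between -0.09 and 0.09 m and height (world z) of tall_block below 0.06 m and contact force between tall_block and the fingers below 0.2 N), for 0.2 s.
2. the cover is shut and pressed on the flat block with at least 8 N for half a second (value of joint cover_hinge below 0.03 rad and contact force between cover and print_block above 8 N), for 0.5 s.
At the end, for the whole second after the job is handed in: The cover is shut on the flat block (hinge angle under 0.03 rad), the flat block is within 10 mm of where it was, and the tall block lies at rest inside the crate (its origin within the crate's outline and lower than 60 mm above the table) (value of joint cover_hinge below 0.03 rad and linear speed of tall_block below 0.03 m/s and x of tall_block in the frame of crate_in between -0.11 and 0.11 m and y of tall_block in the frame of crate_in between -0.09 and 0.09 m and height (world z) of tall_block below 0.06 m and distance of print_block from where it was at the start of the episode below 0.01 m); the robot touches nothing.
It fails at once if the cover is slammed: closing faster than 0.9 rad/s within the last 0.35 rad (value of joint cover_hinge below 0.35 rad and velocity of joint cover_hinge below -0.9 rad/s).
It fails at once if the flat block is crushed: more than 60 N between cover and block (contact force between cover and print_block above 60 N).
It fails at once if the flat block is shoved more than 15 mm (distance of print_block from where it was at the start of the episode above 0.015 m).
It fails at once if a bystander (spare block, jar, bottle, disc) is moved more than 30 mm (distance of any of spare_block, ink_jar, cleaner, stone_disc from where it was at the start of the episode above 0.03 m).
It also fails if it takes over 72 s, if anything falls off the work surface, if the arm or the gripper's body presses on something with over 40 N, if the wrist force passes 120 N, or if a joint passes its speed limit or range.

## Working session

There is one attempt and no reset: what is moved stays moved. The work goes in short steps, each a Python script; the robot and the scene stay as the last script left them, time stands still between calls to the robot, and variables do not carry over. Pictures are saved under pics/ and viewed, at most 10 in all, crops included, and the job is handed in when it is done.

```bash
mkdir -p pics; ls; python3 - <<'E'
from bench import manip, viewer
import cv2
for n in ("side","top"):
    im=viewer.get_image(n); cv2.imwrite(f"pics/{n}0.png",im[:,:,::-1]); print(n,viewer.get_calibration(n))
print(manip.current_clock(),manip.current_tcp_rot(),manip.current_force())
E
```

```text
pics
side {'vfov': 53.1596167826704, 'cx': 316.77251883697454, 'cy': 235.15699692645754, 'eye': array([0.03152937, 0.76405287, 0.69284248]), 'attitude': array([-0.25823664,  0.84629858, -0.44151332,  0.14885742])}
top {'vfov': 45.74313387586937, 'cx': 317.69080969210216, 'cy': 247.75638327117656, 'eye': array([0.4666744 , 0.02686915, 1.49926998]), 'attitude': array([ 0.70826336, -0.70524309,  0.01985264, -0.02451664])}
0.1 [ 9.75918511e-01  2.18133714e-01 -1.55889311e-04 -8.47512199e-04] [0.00640417 0.1972915  0.22281926]
```

View pics/top0.png

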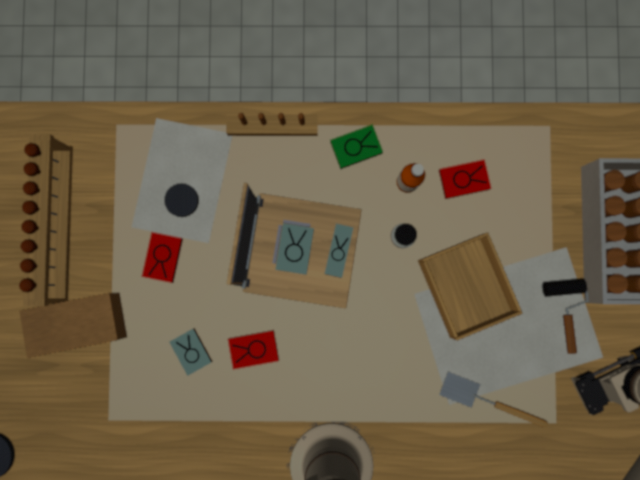

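View pics/side0.png

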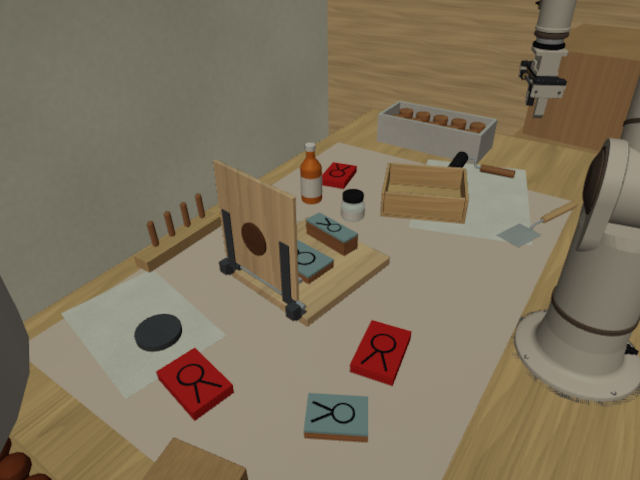

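The top view shows the press bed around (300,250) with its hinge on the left (world +y) and the cover upright. The flat block is at (294,248), the tall block at (339,250), the jar at (404,235) and the crate at (470,285). Next I measure these by mask and ray casting.

```bash
cat > h.py <<'E'
import numpy as np, cv2
from scipy.spatial.transform import Rotation as R
from bench import manip, effector, viewer
def cast(n,uv,z):
    c=viewer.get_calibration(n); f=240/np.tan(np.radians(c['vfov']/2))
    uv=np.atleast_2d(np.array(uv,float))
    d=np.c_[(uv[:,0]-c['cx'])/f,(uv[:,1]-c['cy'])/f,np.ones(len(uv))]
    d=R.from_quat(c['attitude']).apply(d); e=np.array(c['eye'])
    return e+d*((z-e[2])/d[:,2])[:,None]
def rect(P):  # rect from world xy contour: centre, sizes, yaw of long side
    (cx,cy),(w,h),a=cv2.minAreaRect((P[:,:2]*1000).astype(np.float32))
    if w<h: w,h,a=h,w,a+90
    return np.round([cx,cy,w,h,(a+90)%180-90],1)
E
python3 - <<'E'
from h import *
im=cv2.imread("pics/top0.png"); hsv=cv2.cvtColor(im,cv2.COLOR_BGR2HSV)
for p in [(285,240),(335,240),(240,240),(470,285),(445,262),(355,220),(380,300),(440,330),(255,285)]: print(p,hsv[p[1],p[0]])
m=cv2.inRange(hsv,(75,25,40),(115,255,255))
m=cv2.morphologyEx(m,cv2.MORPH_CLOSE,np.ones((7,7)))
for c in cv2.findContours(m,cv2.RETR_EXTERNAL,cv2.CHAIN_APPROX_NONE)[0]:
    if cv2.contourArea(c)<250: continue
    c=c[:,0]; mc=c.mean(0)
    if not(100<mc[0]<550 and 110<mc[1]<420): continue
    print(mc, [ (z,rect(cast("top",c,z))) for z in (.022,.057,.077)])
m=cv2.inRange(hsv,(5,95,40),(25,255,255)); m=cv2.morphologyEx(m,cv2.MORPH_OPEN,np.ones((3,3)))
m=cv2.morphologyEx(m,cv2.MORPH_CLOSE,np.ones((5,5)))
for c in cv2.findContours(m,cv2.RETR_EXTERNAL,cv2.CHAIN_APPROX_NONE)[0]:
    if cv2.contourArea(c)<2000: continue
    c=c[:,0]; mc=c.mean(0)
    if not(200<mc[0]<550 and 130<mc[1]<400): continue
    print("wood",mc,[ (z,rect(cast("top",c,z))) for z in (.035,.075)])
cv2.imwrite("pics/t2.png",np.hstack([cv2.resize(im[170:350,220:540],None,fx=2.4,fy=2.4,interpolation=cv2.INTER_CUBIC)]))
E
```

```text
(285, 240) [83 57 99]
(335, 240) [83 57 81]
(240, 240) [120   7  38]
(470, 285) [ 18 135 104]
(445, 262) [ 18 134 110]
(355, 220) [ 18 112 116]
(380, 300) [ 22  56 132]
(440, 330) [ 39  14 129]
(255, 285) [ 17 112 118]
[459.17525773 389.05154639] [(0.022, array([ 198.4, -326.4,   81.1,   57.6,   68.6])), (0.057, array([ 204.8, -318. ,   79.2,   56.2,   68.6])), (0.077, array([ 208.4, -313.3,   78.1,   55.4,   68.6]))]
[190.07619048 351.75238095] [(0.022, array([290.5, 364.2,  94.9,  67.5,  29.6])), (0.057, array([294.6, 356.2,  92.7,  65.9,  29.6])), (0.077, array([297. , 351.6,  91.4,  65. ,  29.6]))]
[338.44628099 250.23140496] [(0.022, array([553.4, -17.5, 129.1,  40.6, -12.8])), (0.057, array([551.3, -16.5, 126. ,  39.6, -12.8])), (0.077, array([550.1, -15.9, 124.3,  39. , -12.8]))]
[294.04255319 248.42553191] [(0.022, array([559.3,  98.6, 120.2,  78.9,  -8.6])), (0.057, array([557.1,  96.9, 117.4,  77. ,  -8.6])), (0.077, array([555.8,  95.9, 115.8,  76. ,  -8.6]))]
wood [469.69047619 286.10884354] [(0.035, array([ 461.3, -352.8,  225. ,  195.8,   22.4])), (0.075, array([ 461.5, -342.5,  218.9,  190.5,   22.4]))]
wood [302.66497462 250.42385787] [(0.035, array([552.3,  74.8, 261.9, 256.8,  81.1])), (0.075, array([549.9,  73.5, 254.7, 249.8,  81.1]))]
wood [264.706502   238.59244461] [(0.035, array([ 457. ,   35.7, 1674.7,  968.8,  -89.9])), (0.075, array([ 457.3,   35.5, 1629. ,  942.3,  -89.9]))]
```

View pics/t2.png

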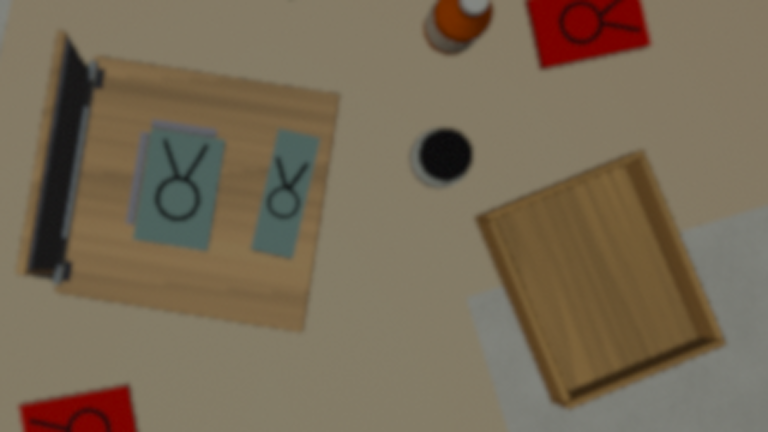

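The zoom shows the register strips on the flat block's +x and +y sides, so the press yaw is about -8.7°. All the sizes agree with the ones given. Next I check reach for the whole plan and measure the cover angle.

```bash
cat >> h.py <<'E'
def down(yaw): return R.from_euler('z',yaw,degrees=True)*R.from_quat([1,0,0,0])
YP=-8.7; RP=R.from_euler('z',YP,degrees=True)
BLK=np.array([.557,.097,.035]); HINGE=BLK+RP.apply([0,.110,.022])
TALL=np.array([.551,-.016,.035]); TY=-12.8
CR=np.array([.463,-.347,0]); CY=22.4
def cov(phi,r,h):  # point on cover, radius r, h above underside
    c,s=np.cos(phi),np.sin(phi)
    return HINGE+RP.apply([0,-r*c+h*s, r*s+h*c])
def tool(tilt,flip=1):  # tool z = -(z cos t + y sin t), tool y along the press x
    z=RP.apply([0,-np.sin(tilt),-np.cos(tilt)]); y=RP.apply([flip,0,0])
    return R.from_matrix(np.c_[np.cross(y,z),y,z])
E
python3 - <<'E'
from h import *
P=cast("top",[(246,183),(228,283)],.297); print("cover top",P, RP.inv().apply(P-HINGE))
print("hinge",HINGE)
q=lambda p,o: manip.solve_ik(list(p),list(o.as_quat()))
sh=R.from_euler('z',TY,degrees=True).apply([0,-.010,0])
for n,p,o in [("pick",TALL+sh+[0,0,.011],down(TY)),("pickhi",TALL+sh+[0,0,.2],down(TY)),("crate",CR+[0,0,.026],down(CY)),("cratehi",CR+[0,0,.2],down(CY))]:
    s=q(p,o); print(n,p, None if s is None else np.round(s,2))
for f in (1,-1):
  for k in (.2,.4,.5,.6,.75):
    print(f,k,[None if (s:=q(cov(a,.2,.03),tool(a*k,f))) is None else np.round(s,1).tolist() for a in (1.8,1.2,.6,0)])
E
```

```text
cover top [[0.68007254 0.18860925 0.297     ]
 [0.46688307 0.22400504 0.297     ]] [[ 0.10779956 -0.00082877  0.24      ]
 [-0.10829092  0.00191255  0.24      ]]
hinge [0.57363869 0.20573433 0.057     ]
pick [ 0.54878452 -0.02575149  0.046     ] [ 0.38  0.59 -0.49  1.93  0.41  0.72 -2.14]
pickhi [ 0.54878452 -0.02575149  0.235     ] [ 0.6   0.37 -0.75  1.79  0.28  1.09 -2.04]
crate [ 0.463 -0.347  0.026] [ 0.91  0.65 -0.4   1.86  0.37  0.71 -0.89]
cratehi [ 0.463 -0.347  0.2  ] [ 1.    0.42 -0.52  1.76  0.24  1.03 -0.78]
1 0.2 [[-0.1, 0.8, -1.1, 1.3, 0.8, 1.7, -1.2], [0.3, 0.7, -1.1, 1.6, 0.7, 1.5, -1.1], [0.5, 0.6, -1.0, 1.8, 0.6, 1.2, -0.9], [0.6, 0.6, -0.9, 1.9, 0.6, 0.9, -0.7]]
1 0.4 [[-0.4, 0.9, -0.6, 1.1, 0.8, 1.9, -1.1], [0.2, 0.9, -1.3, 1.5, 1.0, 1.9, -1.3], [0.5, 0.7, -1.1, 1.8, 0.8, 1.4, -1.0], [0.6, 0.6, -0.9, 1.9, 0.6, 0.9, -0.7]]
1 0.5 [[-0.7, 0.9, -0.2, 1.0, 0.7, 2.0, -1.0], [0.1, 0.9, -1.2, 1.4, 1.0, 2.0, -1.3], [0.5, 0.7, -1.2, 1.7, 0.9, 1.4, -1.1], [0.6, 0.6, -0.9, 1.9, 0.6, 0.9, -0.7]]
1 0.6 [[-0.9, 1.1, 0.2, 0.9, 0.5, 2.0, -0.8], [-0.0, 0.9, -1.1, 1.4, 1.0, 2.0, -1
[... 287 characters left out ...]
 1.6, 2.0], [0.7, 0.7, -1.3, 1.8, 0.8, 1.3, 2.1], [0.8, 0.9, -1.3, 1.9, 1.0, 1.2, 2.1]]
-1 0.4 [[-0.4, 0.9, -0.6, 1.1, 0.8, 1.9, 2.0], [0.2, 0.9, -1.3, 1.5, 1.0, 1.9, 1.9], [0.6, 0.8, -1.3, 1.7, 0.9, 1.5, 2.0], [0.8, 0.9, -1.3, 1.9, 1.0, 1.2, 2.1]]
-1 0.5 [[-0.7, 0.9, -0.2, 1.0, 0.7, 2.0, 2.1], [0.0, 0.8, -1.1, 1.4, 1.0, 1.9, 1.9], [0.5, 0.8, -1.3, 1.7, 1.0, 1.5, 2.0], [0.8, 0.9, -1.3, 1.9, 1.0, 1.2, 2.1]]
-1 0.6 [[-0.9, 1.1, 0.2, 0.9, 0.5, 2.0, 2.3], [-0.0, 0.9, -1.1, 1.4, 1.0, 2.0, 1.9], [0.5, 0.8, -1.3, 1.7, 1.0, 1.6, 2.0], [0.8, 0.9, -1.3, 1.9, 1.0, 1.2, 2.1]]
-1 0.75 [None, [-0.3, 0.8, -0.6, 1.3, 0.9, 2.0, 2.0], [0.4, 0.9, -1.3, 1.7, 1.1, 1.7, 1.9], [0.8, 0.9, -1.3, 1.9, 1.0, 1.2, 2.1]]
```

The cover's top corners project to ±108 mm (they should be ±110 mm), so the press frame is right and the cover stands at about 1.5 rad. Now the pick.

```bash
python3 - <<'E'
from h import *
sh=R.from_euler('z',TY,degrees=True).apply([0,-.010,0])
p=TALL+sh; o=list(down(TY).as_quat())
manip.move_pose(list(p+[0,0,.165]),o)
manip.servo_line(list(p+[0,0,.011]),vel=.12)
print(manip.current_clock(),manip.current_force())
effector.close(f_grip=25); print("gap",manip.current_finger_gap(),manip.current_gripper_force())
manip.servo_line(list(p+[0,0,.165]),vel=.15)
print(manip.current_clock(),manip.current_force(),manip.current_finger_gap(),manip.current_gripper_force())
cv2.imwrite("pics/pick.png",viewer.get_image("side")[:,:,::-1])
E
```

```text
3.7667 [0.91083499 0.05077952 0.05564332]
gap 0.044656086253797286 24.999009110033512
5.7417 [-0.1863095   0.62941155 -3.02635935] 0.04520251894578081 24.999188035726547
```

View pics/pick.png

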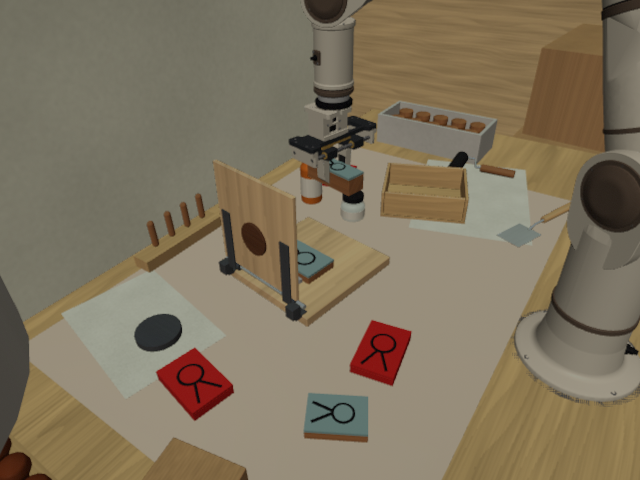

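The block is held level at (340,175), and the flat block is unmoved. Next I place it in the crate, then rise and move behind the cover.

```bash
python3 - <<'E'
from h import *
manip.move_pose(list(CR+[0,0,.2]),list(down(CY).as_quat()))
manip.servo_line(list(CR+[0,0,.026]),vel=.1)
print(manip.current_force(),manip.current_finger_gap())
effector.open_jaws(); manip.sleep(.2)
manip.servo_line(list(CR+[0,0,.2]),vel=.15)
effector.close(f_grip=20)
print(manip.current_clock(),manip.current_finger_gap())
cv2.imwrite("pics/placed.png",viewer.get_image("top")[170:350,220:540,::-1].repeat(2,0).repeat(2,1))
E
```

```text
[ 0.02202817  0.36603675 -2.11271198] 0.04510470612512002
12.8 0.00038086123483783025
```

View pics/placed.png

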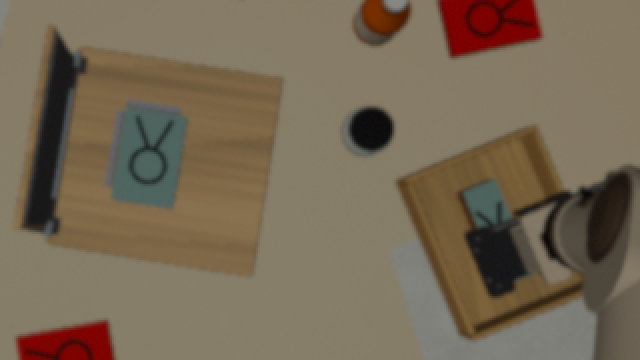

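The tall block lies in the crate around (490,235), let go, and the flat block is unmoved. Now the tool goes behind the cover.

```bash
python3 - <<'E'
from h import *
K=.4; t=1.52*K; o=list(tool(t).as_quat())
L=lambda v: list(HINGE+RP.apply(v))
manip.servo_line(list(CR+[0,0,.40]),vel=.25)
manip.move_pose(L([0,-.22,.36]),o); print(manip.current_tool_pos())
manip.servo_line(L([0,.085,.33]),vel=.2)
manip.servo_line(list(cov(1.52,.2,.065)),vel=.12)
print(manip.current_clock(),manip.current_force(),np.round(manip.current_q(),2))
cv2.imwrite("pics/behind.png",viewer.get_image("side")[:,:,::-1])
E
```

```text
[ 0.54053196 -0.01373239  0.41652895]
18.0583 [-0.16104078 -0.11482042  0.80582316] [-0.42  0.76 -0.47  1.22  0.63  1.77 -1.06]
```

View pics/behind.png

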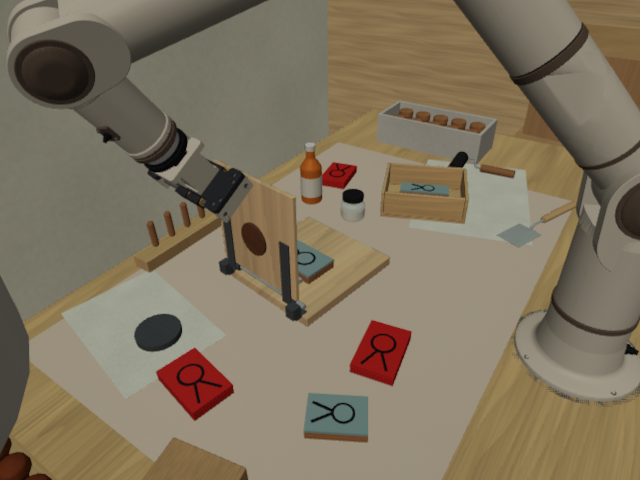

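The fingers sit just behind the cover's outer face near its top edge (235,205), and the tall block lies in the crate at (423,190). Now I sweep the cover down.

```bash
python3 - <<'E'
from h import *
K=.4; r=.2
def go(a,h,v): manip.servo_line(list(cov(a,r,h)),list(tool(a*K).as_quat()),vel=v)
f0=np.array(manip.current_force())
go(1.52,.030,.08); go(1.52,.012,.03)
print("touch",manip.current_force()-f0)
for a in list(np.arange(1.4,.4,-.125))+[.4,.3,.2,.13,.08]:
    go(a,.012,.06 if a>.4 else .03)
    f=manip.current_force()-f0; print(round(a,2),np.round(f,1),round(manip.current_clock(),1))
    if np.linalg.norm(f)>20: print("stop"); break
cv2.imwrite("pics/low.png",viewer.get_image("side")[:,:,::-1])
E
```

```text
touch [0.37708919 4.94177553 1.21097725]
1.4 [ 0.4  0.5 -0.6] 20.0
1.27 [ 1.   1.2 -0.6] 20.6
1.15 [ 1.   0.8 -1.1] 21.1
1.02 [ 1.7  1.  -0.5] 21.7
0.9 [0.8 1.2 0.1] 22.3
0.77 [1.1 1.3 0.6] 22.8
0.65 [ 0.7  0.3 -1.7] 23.4
0.52 [ 1.4  0.3 -0.3] 24.0
0.4 [ 0.5  1.4 -0.7] 24.9
0.3 [ 0.7  0.5 -1.5] 25.8
0.2 [1.2 0.3 0.4] 26.6
0.13 [ 2.   1.  -0.6] 27.2
0.08 [0.9 0.5 0.1] 27.7
```

View pics/low.png

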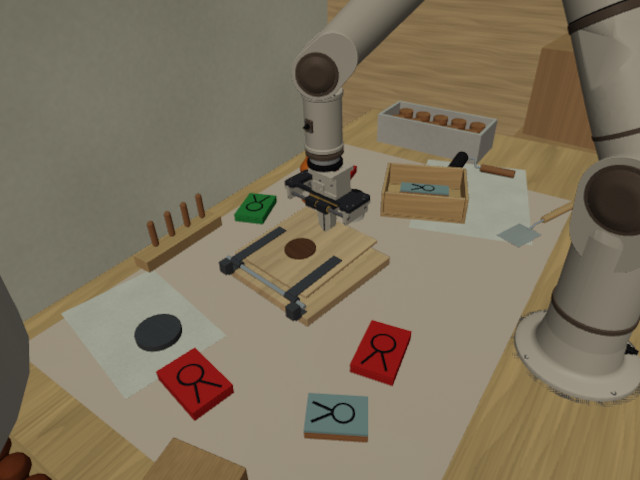

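The cover is down to about 0.08 rad, with the pad visible at (300,248). Now I move over the pad and press under force feedback.

```bash
python3 - <<'E'
from h import *
o=list(tool(0).as_quat()); P=lambda z: list(HINGE+RP.apply([0,-.110,z]))
manip.servo_line(list(cov(.08,.2,.06)),o,vel=.1)
manip.servo_line(P(.06),o,vel=.12)
manip.servo_line(P(.032),o,vel=.06)
def F():
    v=[]
    for _ in range(4): manip.sleep(.02); v.append(manip.current_force()[2])
    return np.mean(v)
f0=F(); z=.032; f=0; log=[]
while z>.005 and manip.current_clock()<52:
    z-=.001 if f<2.0 and z>.0195 else .0004
    manip.servo_line(P(z),vel=.02); f=F()-f0; log.append((round(z*1e3,1),round(f,1)))
    if f>=14: break
print(log)
for _ in range(6): manip.sleep(.2); print(round(F()-f0,1),end=' ')
print(manip.current_tool_pos()[2],manip.current_clock())
E
```

```text
[(31.0, np.float64(0.4)), (30.0, np.float64(0.2)), (29.0, np.float64(-0.2)), (28.0, np.float64(0.1)), (27.0, np.float64(0.3)), (26.0, np.float64(2.1)), (25.6, np.float64(2.7)), (25.2, np.float64(3.0)), (24.8, np.float64(2.7)), (24.4, np.float64(2.6)), (24.0, np.float64(2.2)), (23.6, np.float64(2.5)), (23.2, np.float64(2.8)), (22.8, np.float64(2.8)), (22.4, np.float64(2.5)), (22.0, np.float64(2.7)), (21.6, np.float64(3.1)), (21.2, np.float64(2.2)), (20.8, np.float64(2.2)), (20.4, np.float64(1.8)), (19.4, np.float64(1.4)), (19.0, np.float64(1.8)), (18.6, np.float64(2.2)), (18.2, np.float64(4.9)), (17.8, np.float64(8.1)), (17.4, np.float64(11.4)), (17.0, np.float64(14.4))]
14.4 14.8 15.0 14.6 14.5 15.0 0.07527588919994967 40.0583
```

```bash
python3 - <<'E'
from h import *
P=lambda z: list(HINGE+RP.apply([0,-.110,z]))
manip.servo_line(P(.03),vel=.03); manip.servo_line(P(.25),vel=.15)
manip.sleep(.3); print(manip.current_clock(),manip.current_force())
cv2.imwrite("pics/end.png",viewer.get_image("side")[:,:,::-1])
E
```

```text
42.5583 [0.62021087 0.85856608 0.78269075]
```

View pics/end.png

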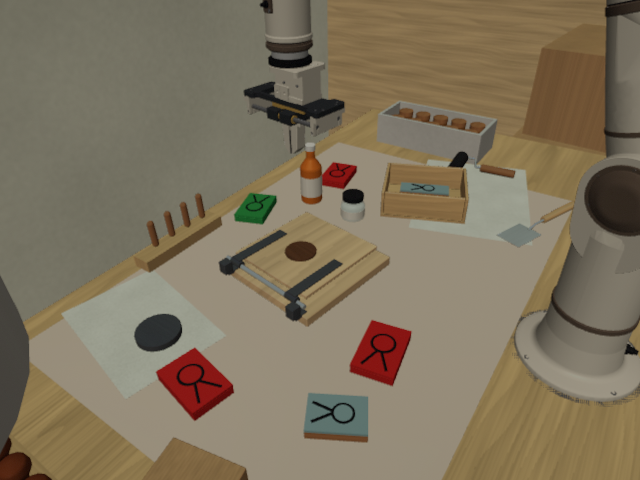

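The cover lies shut (pad at (300,251)), the tall block is in the crate at (423,190), the bystanders haven't moved, and the arm is clear.

```bash
python3 -c "
from bench import manip
print(manip.hand_in())"
```

```text
the job is handed in; nothing more can be done
None
```

I handed the job in at about 43 s (limit 72 s); no verdict came back. The tall block is in the crate, the cover lies closed on the flat block after a press of about 15 N for over a second, and the last picture shows the spare block, jar, bottle and disc where they were.

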